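Fish the wash basket out of the tank with the hook rod and hang it up to drain

ROBOT

A 6-joint arm with a two-finger parallel gripper is mounted at the origin on the work surface. World frame = base frame: x ahead of the robot, y to its left, z up, the work surface at z = 0. Lengths are in m, angles in rad, forces in N, time in s.
With the tool pointing down it reaches from about 0.325 to 0.85 m from the base axis. Payload 4.4 kg.
Tool frame: the origin (TCP) lies midway between the tips of the shut fingers; the grasp point (between the pads) lies 19 mm behind it; z points along the fingers, y is the direction in which the jaws open and shut (so a half turn about z gives the same grasp; the last joint's range is limited). The gripper opens to 94 mm and grips with 3 to 60 N. Pads are 16 mm wide; open, the fingers measure 119 mm over their backs; the gripper's body (75 mm by 177 mm) begins 78 mm behind the grasp point.
Start: joints at [-1.333, 0.207, 1.542, -0, 1.393, -0.15], TCP at [0.217, -0.532, 0.205] pointing down, gripper open.
Joint ranges: [-2.73, 2.73], [-0.86, 2.22], [0.23, 2.46], [-1.11, 4.25], [0.08, 2.63], [-2.82, 2.82]. Speed limits (rad/s): [2.79, 2.79, 3.14, 3.14, 3.14, 3.14].

INTERFACE

Orientations are given as a rotation vector (axis times angle).
In Python, from workcell import env, viewer, telemetry gives the robot as it stands. Calls block until the motion is done:
- env.reach(position, orientation): joint-space move of the TCP to a pose.
- env.move_straight(position, rotation=None, feed=0.15): straight line of the TCP; rotation=None keeps the orientation; feed is the mean speed in m/s.
- env.move_joints(angles): joint-space move.
- env.set_gripper(opening, f_grip=None): finger opening in m; f_grip is the grip in N (None keeps the last); returns when the fingers have stopped.
- env.pause(seconds).
- env.ik(position, orientation): joint angles nearest the present ones, or None.
- viewer.camera(name): name is "side" or "top"; returns the picture (400x640x3 uint8, red, green, blue); there is no depth.
- viewer.get_calibration(name): a dict with "fx", "fy", "cx", "cy" (pixels), "pose" (4x4, takes a point from camera to world coordinates). Camera axes: x right, y down, z forward; pixel columns grow to the right and rows downward; lengths in m; the calibration is good to about 2 mm. A picture is of the moment at which its call begins. get_calibration takes no time and is no camera call.
A pose or a line that the arm cannot do raises env.IKError and nothing moves.
- env.finish_job(): hands the job in, once; it reports no verdict.
Readings, each from a call of its own:
- telemetry.current_time_s(): time.
- telemetry.current_q(): joint angles.
- telemetry.current_dq(): joint speeds.
- telemetry.current_joint_torque(): joint torques, N m.
- telemetry.current_eef_pos(): TCP position.
- telemetry.current_orientation(): TCP orientation.
- telemetry.current_contact_force(): force on the tool from outside, world axes, zero at the start.
- telemetry.current_torque(): the same for the moment, N m.
- telemetry.current_opening(): finger opening in m.
Only numpy, scipy, OpenCV 4.12 (cv2) and the standard library are available. Lean on these libraries where they do the work, as an engineer would, in place of code of your own. Each camera call takes 0.05 s, during which the arm holds its last target.

TASK

Take the hook rod from the drain stand and use it to fetch the little basket out of the narrow wash tank: hook its bail, raise it gently until its crossbar meets the sprung strips over the tank, slide it along under light pull until the bar comes free at the notch, and lift it out. Then hang the rod back in the stand's cradle, properly seated, with the basket hanging still on the hook, and let go. Keep the basket level so that nothing spills; never pull hard on it, press the hook hard on the tank or touch the basket with the gripper, and leave the other things where they are.

Things in the scene. Friction and masses are not known exactly. Their poses are not given: they have to be found in the camera images.
- tank: Fixed clear-walled parts-wash tank, 198 x 76 mm outside, 120 mm tall, walls 4 mm, open above. Origin: centre of its underside; x along its length (away from the robot at yaw 0), y across, z up.
- ledge (a point): Tank centre at the height of the ledge tops (50 mm above the underside); axes as the tank. A ledge runs along each long wall inside, reaching to 24 mm from the middle plane. At the start the basket hangs on them by its crossbar's ends, centred 36 to 48 mm to the -x side of here.
- slot (a point): Tank centre at the top of two white slippery strips (5 mm thick, sprung: pushed up they give 5 mm at 1.5 N/mm, then stop hard) on the long rims; axes as the tank. Slot y = -22 to 22 mm, too narrow for the crossbar except at facing notches (17 mm long in x, cut back to y = 35 mm), middle unmeasured, x = -12 to 58 mm: lift lightly, slide to +x until it lets up. Strips overrun the tank's ends.
- basket: Loose steel wash basket, 0.15 to 0.3 kg. Origin: centre of its underside, z up, x along its length. Box 60 (x) x 36 (y) x 35 mm, with crossbar and bail above, 80 mm tall in all. At the start its underside is 15 mm above the tank's, axes nearly the tank's, with up to 4 mm play.
- bar (a point): Middle of the top of the basket's crossbar (41 mm above its underside); axes as the basket. The flat bar lies along y: 60 mm long, 10 mm wide in x, 6 mm thick.
- eye (a point): Inner peak of the basket's bail, 76 mm above the basket's underside, where the hook bears; axes as the basket. The bail is a house-shaped loop in the y-z plane, 8 mm thick in x: opening 30 mm wide from the bar (35 mm below here) up to 14 mm below here, then narrowing like a 44 degree roof to this point.
- rod: Loose hook rod, 0.14 kg. Origin: on the shaft's axis at the underside of the wooden handle, z up. Handle: block 30 (x) x 22 (y) x 45 mm (z = 0 to 45), gripped across its 22 mm from above. Round shaft 8 mm thick, 95 mm down. At the start it hangs in the stand's cradle, axes as the stand.
- hook (a point): Middle of the hook's trough, on top of the foot (rod frame 11, 0, -92 mm), axes as the rod; the bail's peak bears about here. The foot, 6 mm thick, points along +x from the shaft to an upturned tip: trough 14 mm long, tip 7 to 13 mm ahead of here and 6 mm higher at its top.
- stand: Fixed steel drain stand, base 170 x 110 mm, 8 mm thick, with a 3 mm mat. Origin: on the table right under the axis of the seated rod, z up. A post 20 mm wide at x = 81 to 95 mm carries a fork at the top whose arms point to -x. Below the fork there is room for the basket on the hook.
- seat (a point): Centre of the cradle on the fork's top (190 mm above the table), axes as the stand; the seated rod's origin. Fork 38 mm wide, 8 mm thick, slot 14 mm wide. The handle lies between rims: 28 mm between the side rims (6 mm high), 36 mm between the end bumps (5 mm high): to take the rod out, lift it 8 mm or more and draw it to -x; hang it back the reverse way.
- mouth (a point): Open -x end of the fork's slot, on the fork's top, 22 mm from the seat; axes as the stand.
- ink_can: Bystander: ink can, 84 mm across, 85 mm tall, origin under its centre.
- low_tin: Bystander: flat tin, 64 mm across, 35 mm tall, origin under its centre.
- bottle: Bystander: black bottle, 72 mm across, 190 mm tall, origin under its centre.
- jar: Bystander: amber jar, 68 mm across, 90 mm tall, origin under its centre.
- brayer: Bystander: hand roller lying flat, roller 100 mm wide, 40 mm thick, origin under the roller's middle.
- knife: Bystander: spatula lying flat, its handle towards its -x.

How it is judged:
On the way, in this order (a step that is already met when the one before it is completed fails the run):
1. the basket is raised off its ledges by the hook (z of basket in the frame of tank above 0.035 m and distance between eye and hook below 0.015 m), for 0.2 s.
2. the basket, on the hook, is clear above the tank (z of basket in the frame of tank above 0.127 m and distance between eye and hook below 0.015 m), for 0.1 s.
At the end, for the whole second after the job is handed in: The rod is seated in the stand's cradle (origin within 6 mm sideways and 4 mm in height of the seat, upright within 0.08 rad) and the basket hangs on its hook (bail peak within 12 mm of the hook's trough, tilt below 0.25 rad), both at rest (basket below 0.04 m/s, rod below 0.02 m/s) (distance between eye and hook below 0.012 m and z of rod in the frame of seat between -0.003 and 0.004 m and horizontal distance between rod and seat below 0.006 m and angle between rod's own z axis and vertical below 0.08 rad and angle between basket's own z axis and vertical below 0.25 rad and linear speed of basket below 0.04 m/s and linear speed of rod below 0.02 m/s); the robot touches nothing.
It fails at once if the hook rod bears on the basket with more than 20 N (contact force between rod and basket above 20 N).
It fails at once if the hook rod presses on the tank with more than 20 N (contact force between rod and tank above 20 N).
It fails at once if the gripper fingers or arm touch the basket (contact force between any of the fingers, the arm and basket above 0.5 N).
It fails at once if the basket is tipped more than 0.2 rad in the tank, or more than 0.4 rad anywhere (angle between basket's own z axis and vertical above 0.4 rad or (angle between basket's own z axis and vertical above 0.2 rad and z of basket in the frame of tank below 0.115 m)).
It fails at once if a bystander is moved more than 20 mm (distance of any of ink_can, low_tin, bottle, jar, brayer, knife from where it was at the start of the episode above 0.02 m).
It also fails if it takes over 72 s, if anything falls off the work surface, if the arm or the gripper's body presses on something with over 40 N, if the wrist force passes 120 N, or if a joint passes its speed limit or range.

## Working session

There is one attempt and no reset: what is moved stays moved. The work goes in short steps, each a Python script; the robot and the scene stay as the last script left them, time stands still between calls to the robot, and variables do not carry over. Pictures are saved under pics/ and viewed, and the job is handed in when it is done.

```bash
ls; mkdir -p pics
python3 - <<'E'
from workcell import env, viewer, telemetry
import cv2, numpy as np
np.set_printoptions(precision=4,suppress=True)
for n in("side","top"):
    im=viewer.camera(n); cv2.imwrite(f"pics/{n}0.png",im[:,:,::-1])
    c=viewer.get_calibration(n); print(n,c["fx"],c["fy"],c["cx"],c["cy"]);print(np.array(c["pose"]))
print(telemetry.current_time_s(),telemetry.current_eef_pos(),telemetry.current_orientation(),telemetry.current_contact_force())
E
```

```text
pics
side 432.72273808126664 432.72273808126664 312.66378513488957 192.0200436780151
[[-0.8484 -0.2816  0.4483 -0.0186]
 [-0.529   0.4825 -0.6981  0.842 ]
 [-0.0198 -0.8294 -0.5583  0.8009]
 [ 0.      0.      0.      1.    ]]
top 387.6070834942427 387.6070834942427 316.95011738708087 197.08729981625538
[[-0.0077 -0.9917  0.1284  0.3996]
 [-0.9994  0.0119  0.0319 -0.0207]
 [-0.0332 -0.1281 -0.9912  1.2171]
 [ 0.      0.      0.      1.    ]]
0.1 [ 0.2173 -0.5316  0.2044] [-3.0808 -0.6051  0.0001] [ 0.8444 -0.1462  0.7528]
```

View pics/side0.png

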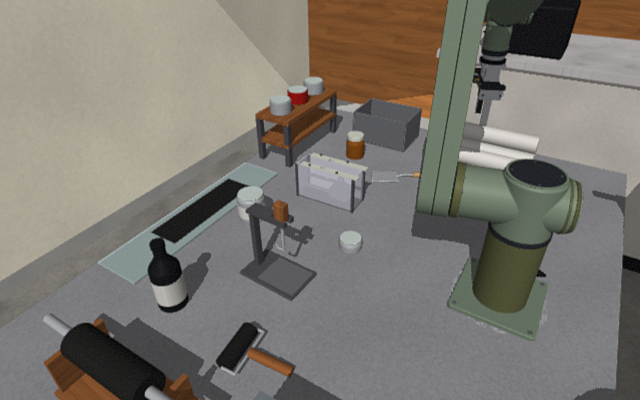

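View pics/top0.png

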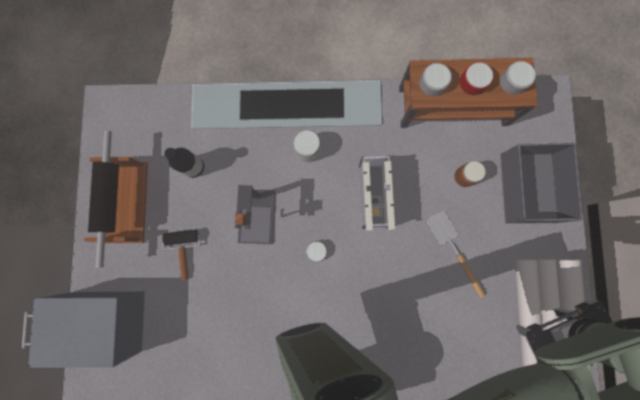

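The side view shows the tank near (330,180) and the stand with the rod's handle near (280,210). The top view shows the tank near (378,193), the stand near (257,215) and the low tin at (317,251). I'll zoom in on these.

Run:
```python
import cv2
s=cv2.imread("pics/side0.png");t=cv2.imread("pics/top0.png")
def z(im,x0,y0,x1,y1,n,f):
    cv2.imwrite(n,cv2.resize(im[y0:y1,x0:x1],None,fx=f,fy=f,interpolation=cv2.INTER_CUBIC))
z(s,280,140,380,215,"pics/z_s_tank.png",8)
z(s,230,185,330,300,"pics/z_s_stand.png",5)
z(t,350,145,405,240,"pics/z_t_tank.png",6)
z(t,225,170,325,260,"pics/z_t_stand.png",6)
```

```text
(no output)
```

View pics/z_s_tank.png

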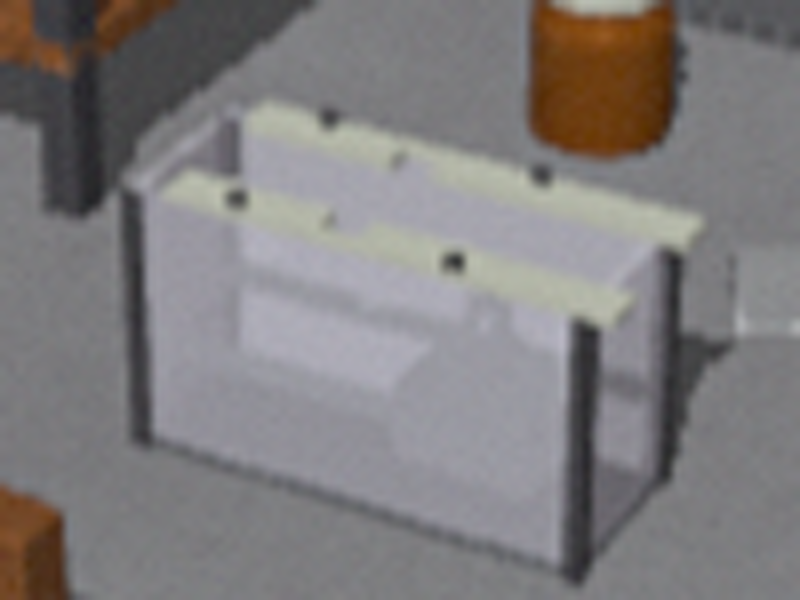

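View pics/z_s_stand.png

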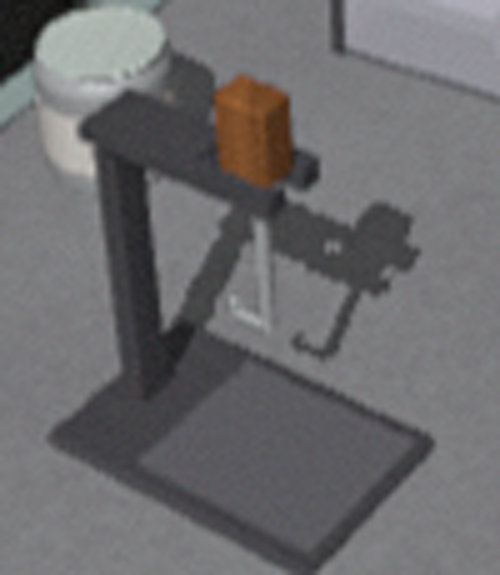

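View pics/z_t_tank.png

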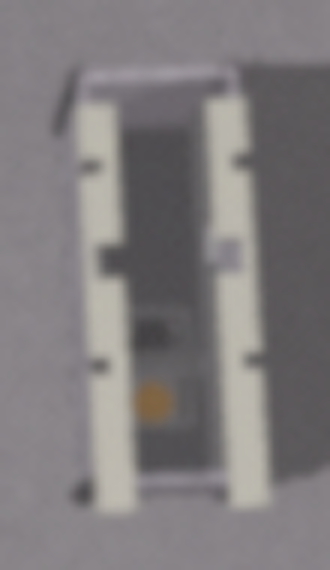

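View pics/z_t_stand.png

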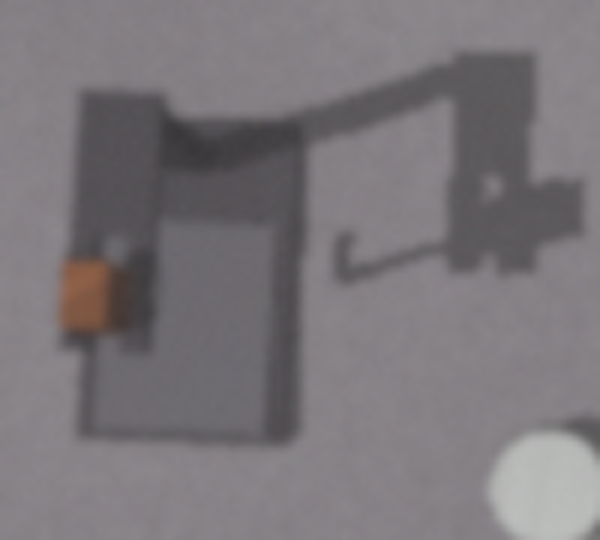

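```bash
cat > h.py <<'E'
import numpy as np, cv2, json
from workcell import env, viewer, telemetry
np.set_printoptions(precision=4,suppress=True)
C={n:viewer.get_calibration(n) for n in("side","top")}
def ray(n,u,v):
    c=C[n];P=np.array(c["pose"]);d=P[:3,:3]@np.array([(u-c["cx"])/c["fx"],(v-c["cy"])/c["fy"],1.]);return P[:3,3],d
def onz(n,uv,z):
    o,d=ray(n,*uv);return o+d*(z-o[2])/d[2]
def proj(n,p):
    c=C[n];P=np.array(c["pose"]);q=P[:3,:3].T@(np.asarray(p)-P[:3,3]);return np.array([c["fx"]*q[0]/q[2]+c["cx"],c["fy"]*q[1]/q[2]+c["cy"]])
def tri(u1,u2):
    o1,d1=ray("side",*u1);o2,d2=ray("top",*u2)
    A=np.c_[d1,-d2];t=np.linalg.lstsq(A,o2-o1,rcond=None)[0];a=o1+d1*t[0];b=o2+d2*t[1];return (a+b)/2,np.linalg.norm(a-b)
def shot(n,name):
    im=viewer.camera(n)[:,:,::-1].copy();cv2.imwrite(f"pics/{name}.png",im);return im
def zoom(im,x0,y0,x1,y1,name,f):
    cv2.imwrite(f"pics/{name}.png",cv2.resize(im[y0:y1,x0:x1],None,fx=f,fy=f,interpolation=cv2.INTER_CUBIC))
E
python3 - <<'E'
from h import *
s=cv2.imread("pics/side0.png");t=cv2.imread("pics/top0.png")
for n,im,box in(("side",s,(290,145,375,185)),("top",t,(355,150,400,235))):
    x0,y0,x1,y1=box;c=im[y0:y1,x0:x1].astype(int)
    m=((c[:,:,2]>150)&(c[:,:,2]-c[:,:,0]>8)).astype(np.uint8)
    m=cv2.morphologyEx(m,cv2.MORPH_CLOSE,np.ones((3,3)))
    k,l,st,ce=cv2.connectedComponentsWithStats(m)
    for i in range(1,k):
        if st[i,4]<80: continue
        cs,_=cv2.findContours((l==i).astype(np.uint8),cv2.RETR_EXTERNAL,cv2.CHAIN_APPROX_NONE)
        pts=np.vstack([x[:,0] for x in cs]).astype(float)+[x0,y0]
        W=np.array([onz(n,p,0.125)[:2] for p in pts]).astype(np.float32)
        r=cv2.minAreaRect(W);print(n,st[i],"c",np.array(r[0]),"size",np.array(r[1]),r[2])
    cv2.imwrite(f"pics/m_{n}.png",cv2.resize(m*255,None,fx=8 if n=="side" else 6,fy=8 if n=="side" else 6,interpolation=0))
    # hue orange handle
for n,im in(("side",s),("top",t)):
    h=cv2.cvtColor(im,cv2.COLOR_BGR2HSV)
    m=((h[:,:,0]<18)&(h[:,:,1]>110)).astype(np.uint8)
    k,l,st,ce=cv2.connectedComponentsWithStats(m)
    for i in range(1,k):
        if 30<st[i,4]<1500: print(n,st[i],ce[i])
E
```

```text
side [ 44  14  33  12 108] c [ 0.5077 -0.1905] size [0.1131 0.0207] 3.031553268432617
side [ 33  23  36  12 106] c [ 0.5055 -0.1281] size [0.1095 0.0191] 0.24838154017925262
top [  8  13  10  67 356] c [ 0.5435 -0.1279] size [0.1891 0.0174] 1.6911104917526245
top [ 30  12  10  68 379] c [ 0.5445 -0.1896] size [0.1913 0.0178] 1.66423761844635
side [346 140  18  20 295] [354.7322 149.5254]
side [273 200  16  23 274] [280.208  210.9526]
side [ 92 318  17  17 125] [100.384 325.632]
side [247 348  47  29 511] [270.2055 361.6967]
side [162 373  38  27 585] [179.0547 388.5316]
top [118 158  11   3  33] [123. 159.]
top [456 167  16  18 108] [461.1389 177.4259]
top [236 214   7  10  60] [238.7    218.4333]
top [180 249   5  30  90] [182.  263.5]
```

Run:
```python
import cv2,numpy as np
a=cv2.imread("pics/m_side.png");b=cv2.imread("pics/m_top.png")
H=max(a.shape[0],b.shape[0]);c=np.zeros((H,a.shape[1]+b.shape[1]+10,3),np.uint8);c[:a.shape[0],:a.shape[1]]=a;c[:b.shape[0],a.shape[1]+10:]=b
cv2.imwrite("pics/m_both.png",cv2.resize(c,None,fx=.8,fy=.8))
```

```text
(no output)
```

View pics/m_both.png

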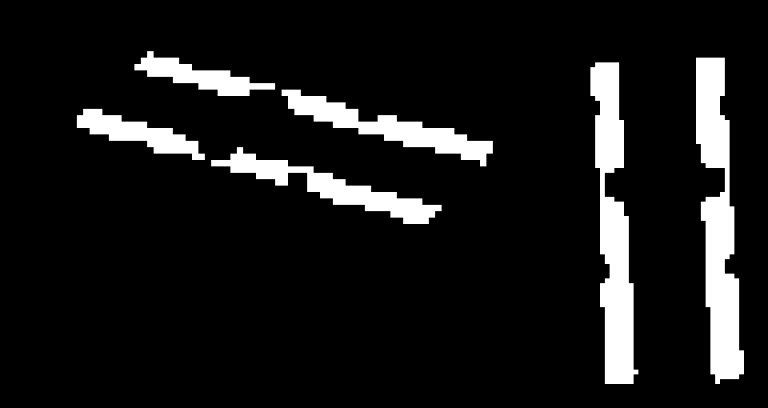

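Run:
```python
from h import *
f=lambda x,y:(280+x/8-.44,140+y/8-.44)
L=[onz("side",f(*p),0) for p in((140,444),(577,580),(668,478))]
print("bottom corners",L,np.linalg.norm(L[0]-L[1]),np.linalg.norm(L[1]-L[2]))
T=[onz("side",f(*p),0.12) for p in((125,185),(240,108))]
print("rim +x side",T)
g=lambda x,y:(350+x/6-.42,145+y/6-.42)
for nm,p in(("rim+x L",(85,72)),("rim+x R",(237,68)),("rim -x L",(85,490)),("rim -x mid",(180,485)),("nL",(110,261)),("nL top",(110,246)),("nL bot",(110,275)),("nR",(225,252)),("nR top",(225,236)),("nR bot",(225,270)),("slotTop L",(118,101)),("sT R",(206,98)),("sB L",(136,510)),("sB R",(230,510)),("pinL1",(90,166)),("pinL2",(99,366)),("pinR1",(242,160)),("pinR2",(254,359))):
    print(nm,onz("top",g(*p),0.125 if nm[0]!="r" else 0.12))
for nm,p in (("nF",(400,158)),("nN",(335,222)),("nF left edge",(395,160)),("pin",(235,198)),("pin",(452,262)),("pin",(328,118)),("pin",(541,174))):
    print(nm,onz("side",f(*p),0.125))
```

```text
bottom corners [array([ 0.6593, -0.1183,  0.    ]), array([ 0.4615, -0.126 ,  0.    ]), array([ 0.4619, -0.2055,  0.    ])] 0.19799285154355725 0.07949917374289359
rim +x side [array([ 0.6628, -0.1216,  0.12  ]), array([ 0.657 , -0.1969,  0.12  ])]
rim+x L [ 0.6578 -0.1213  0.12  ]
rim+x R [ 0.6587 -0.194   0.12  ]
rim -x L [ 0.4573 -0.1166  0.12  ]
rim -x mid [ 0.4592 -0.1611  0.12  ]
nL [ 0.5651 -0.1305  0.125 ]
nL top [ 0.5723 -0.1307  0.125 ]
nL bot [ 0.5584 -0.1303  0.125 ]
nR [ 0.5687 -0.1847  0.125 ]
nR top [ 0.5764 -0.185   0.125 ]
nR bot [ 0.5601 -0.1845  0.125 ]
slotTop L [ 0.6423 -0.1362  0.125 ]
sT R [ 0.6431 -0.178   0.125 ]
sB L [ 0.4475 -0.1397  0.125 ]
sB R [ 0.4471 -0.1833  0.125 ]
pinL1 [ 0.6109 -0.1221  0.125 ]
pinL2 [ 0.5152 -0.1241  0.125 ]
pinR1 [ 0.6128 -0.1941  0.125 ]
pinR2 [ 0.5177 -0.1967  0.125 ]
nF [ 0.5757 -0.1863  0.125 ]
nN [ 0.5725 -0.1313  0.125 ]
nF left edge [ 0.5766 -0.1839  0.125 ]
pin [ 0.6153 -0.1275  0.125 ]
pin [ 0.5195 -0.1281  0.125 ]
pin [ 0.6169 -0.1999  0.125 ]
pin [ 0.5218 -0.2028  0.125 ]
```

Run:
```python
from h import *
s=cv2.imread("pics/side0.png");t=cv2.imread("pics/top0.png")
def en(im,x0,y0,x1,y1,f):
    c=im[y0:y1,x0:x1].astype(float); lo=np.percentile(c,1,axis=(0,1));hi=np.percentile(c,99,axis=(0,1))
    c=np.clip((c-lo)/(hi-lo)*255,0,255).astype(np.uint8)
    return cv2.resize(c,None,fx=f,fy=f,interpolation=cv2.INTER_CUBIC)
cv2.imwrite("pics/e_s.png",en(s,322,165,364,212,12))
cv2.imwrite("pics/e_t.png",en(t,362,180,398,230,11))
```

```text
(no output)
```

View pics/e_s.png

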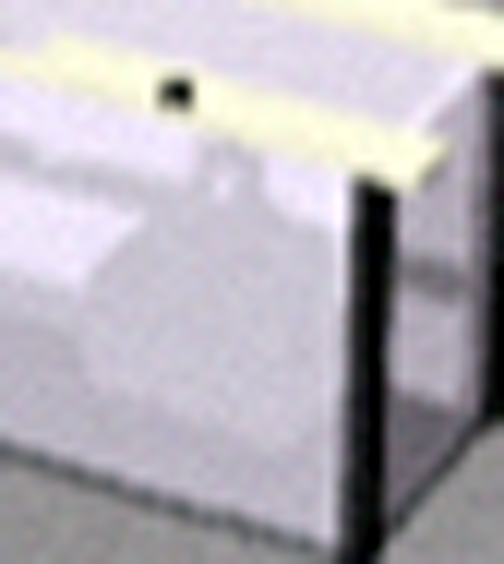

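View pics/e_t.png

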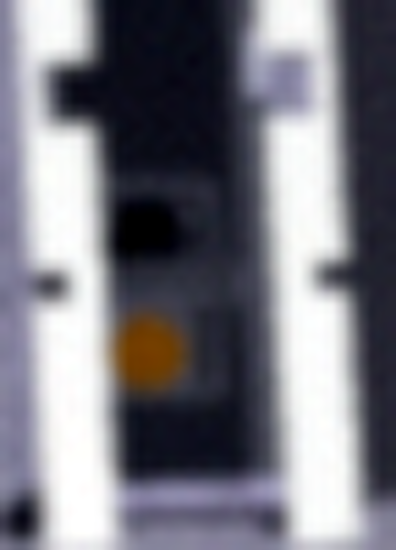

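Run:
```python
from h import *
g=lambda x,y:(362+x/11-.45,180+y/11-.45)
print(onz("top",g(170,283),0.095),onz("top",g(168,290),0.05),onz("top",g(168,178),0.05),onz("top",g(168,402),0.05))
f=lambda x,y:(322+x/12-.46,165+y/12-.46)
# intersect side ray (bail opening centre) with plane y=-.161
for p in((225,180),(228,150)):
    o,d=ray("side",*f(*p));print(o+d*((-.161-o[1])/d[1]))
# rod handle: top face centre
s=cv2.imread("pics/side0.png");t=cv2.imread("pics/top0.png")
k=lambda x,y:(225+x/6-.42,170+y/6-.42)
for nm,p in(("h TL",(62,262)),("h TR",(110,262)),("h BR",(110,331)),("h BL",(62,331)),("c",(86,297))): print(nm,onz("top",k(*p),.235))
q=lambda x,y:(230+x/5-.4,185+y/5-.4)
for nm,p in(("top L",(216,88)),("top back",(245,76)),("top R",(291,96)),("top front",(262,108))): print(nm,onz("side",q(*p),.235))
for nm,p in(("bot L",(220,172)),("bot front",(266,188)),("bot R",(291,172))): print(nm,onz("side",q(*p),.190))
print("base side",[onz("side",q(*p),.008)[:2] for p in((48,436),(310,568),(433,440))])
print("base top",[onz("top",k(*p),.008)[:2] for p in((80,437),(295,440),(303,120))])
print("fork top",[onz("side",q(*p),.19)[:2] for p in((82,130),(275,210),(318,168),(128,92))])
print("fork top/top",[onz("top",k(*p),.19)[:2] for p in((78,92),(163,95),(150,350),(62,346))])
print("shaft/foot side",[q(*p) for p in((269,328),(232,302))])
```

```text
[ 0.5189 -0.1585  0.095 ] [ 0.5218 -0.1634  0.05  ] [ 0.5527 -0.1643  0.05  ] [ 0.4911 -0.1626  0.05  ]
[ 0.5224 -0.161   0.0805]
[ 0.5217 -0.161   0.0898]
h TL [0.4876 0.2214 0.235 ]
h TR [0.4874 0.2008 0.235 ]
h BR [0.458  0.2003 0.235 ]
h BL [0.4582 0.2208 0.235 ]
c [0.4726 0.2108 0.235 ]
top L [0.4921 0.2152 0.235 ]
top back [0.4862 0.2008 0.235 ]
top R [0.4591 0.2031 0.235 ]
top front [0.465  0.2173 0.235 ]
bot L [0.4909 0.2191 0.19  ]
bot front [0.4655 0.2181 0.19  ]
bot R [0.4624 0.2023 0.19  ]
base side [array([0.5867, 0.2603]), array([0.4196, 0.2648]), array([0.4139, 0.1608])]
base top [array([0.4166, 0.2661]), array([0.4141, 0.1538]), array([0.5818, 0.1507])]
fork top [array([0.5675, 0.226 ]), array([0.4526, 0.2293]), array([0.4533, 0.1934]), array([0.568, 0.19 ])]
fork top/top [array([0.5684, 0.2267]), array([0.5665, 0.1882]), array([0.4521, 0.1924]), array([0.4542, 0.2318])]
shaft/foot side [(283.40000000000003, 250.2), (276.0, 245.0)]
```

```bash
cat >> h.py <<'E'
from scipy.spatial.transform import Rotation as Ro
def ori(yaw): return (Ro.from_euler('z',yaw)*Ro.from_euler('x',np.pi)).as_rotvec()
SY=-0.025; TY=0.027
SEAT=np.array([0.4737,0.2108,0.190])
def yv(a): return np.array([np.cos(a),np.sin(a),0])
def F(n=5):
    f=[]
    for i in range(n):
        f.append(telemetry.current_contact_force()); env.pause(0.02)
    return np.mean(f,axis=0)
def st(m=""): print(m,"t%.2f"%telemetry.current_time_s(),"tcp",np.array(telemetry.current_eef_pos()),"F",F(),"op %.4f"%telemetry.current_opening())
E
python3 - <<'E'
from h import *
g=SEAT+[0,0,0.013]
for p,y in((g+[0,0,.09],SY),(g,SY),(g+[0,0,.01],SY),(g-[.08,0,-.01],SY),(g-[.08,0,-.12],SY),([.485,-.16,.31],TY),([.485,-.16,.18],TY),([.58,-.16,.32],TY)):
    print(p,env.ik(p,ori(y)))
print(telemetry.current_q(), telemetry.current_time_s())
for n,uv,z in(("low_tin",(317,251),.035),("ink",(307,144),.085)): print(n,onz("top",uv,z))
E
```

```text
[0.4737 0.2108 0.293 ] [ 0.2517  0.0294  1.5586 -0.      1.5536  1.8475]
[0.4737 0.2108 0.203 ] [ 0.2517  0.0884  1.6816 -0.      1.3716  1.8475]
[0.4737 0.2108 0.213 ] [ 0.2517  0.08    1.6695 -0.      1.3921  1.8475]
[0.3937 0.2108 0.213 ] [ 0.2974 -0.0808  1.8303 -0.      1.3922  1.8931]
[0.3937 0.2108 0.323 ] [ 0.2974 -0.1447  1.6637 -0.      1.6226  1.8931]
[0.485, -0.16, 0.31] [-0.4883  0.0051  1.5493 -0.      1.5873  1.0555]
[0.485, -0.16, 0.18] [-0.4883  0.0929  1.726  -0.      1.3227  1.0555]
[0.58, -0.16, 0.32] [-0.4129  0.2024  1.3136 -0.      1.6256  1.1309]
[-1.3335  0.2073  1.5428  0.      1.3935 -0.1506] 0.1
low_tin [0.3884 0.0185 0.035 ]
ink [0.7073 0.0444 0.085 ]
```

Run:
```python
from h import *
g=SEAT+[0,0,0.013]
env.move_straight([0.217,-0.532,0.30],feed=0.3)
env.reach(g+[0,0,.09],ori(SY)); 
env.set_gripper(0.06,30); st("above")
env.move_straight(g,feed=0.12); st("at")
im=shot("side","s1");zoom(im,230,150,330,300,"s1z",4)
im=shot("top","t1");zoom(im,215,160,315,260,"t1z",5)
```

```text
above t4.03 tcp [0.4737 0.2109 0.293 ] F [-0.3575 -0.1288 -0.2091] op 0.0599
at t5.02 tcp [0.4743 0.211  0.2038] F [-0.0432  0.0225 -0.2139] op 0.0600
```

View pics/s1z.png

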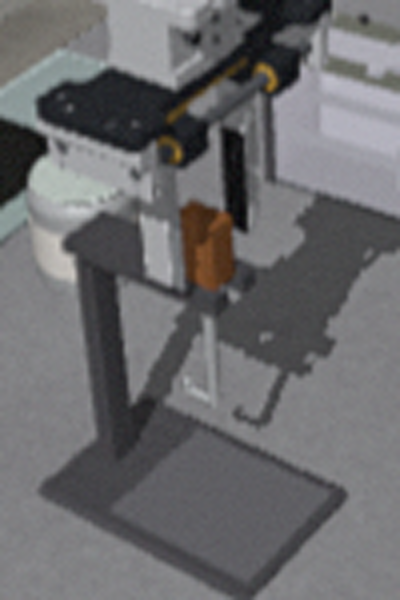

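View pics/t1z.png

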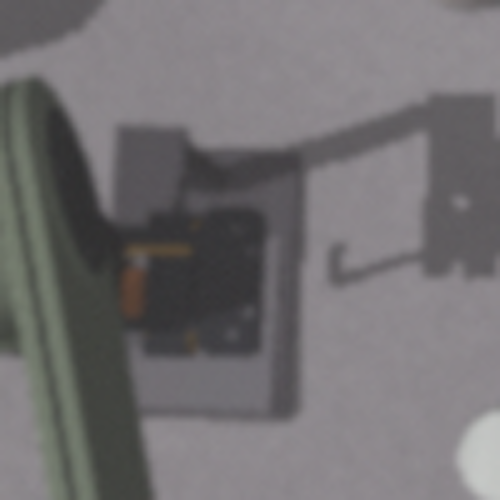

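The side view shows the fingers straddling the handle (handle at about zoomed (208,250), fingers at 165 and 240). Next I close the gripper, lift and draw the rod out.

Run:
```python
from h import *
g=SEAT+[0,0,0.013]
f0=F();env.set_gripper(0.015,40); st("closed"); print("dF",F()-f0)
env.move_straight(g+[0,0,.012],feed=0.05); st("lifted")
env.move_straight(g+[0,0,.012]-0.075*yv(SY),feed=0.1); st("out")
im=shot("side","s2");zoom(im,230,150,350,290,"s2z",4)
im=shot("top","t2");zoom(im,215,160,335,290,"t2z",5)
```

```text
closed t5.96 tcp [0.4736 0.2109 0.2029] F [-0.0012  0.4863  0.0295] op 0.0218
dF [-0.1564  0.5764  0.247 ]
lifted t6.52 tcp [0.4741 0.2108 0.2156] F [ 0.2898  0.1114 -1.3338] op 0.0216
out t7.50 tcp [0.3993 0.2127 0.2153] F [-0.1723  0.388  -1.6489] op 0.0217
```

View pics/s2z.png

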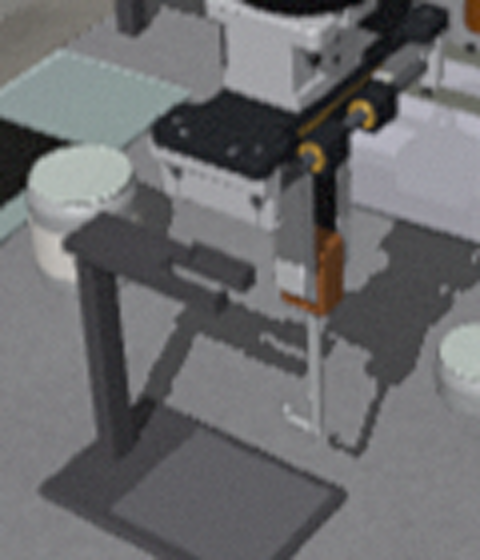

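View pics/t2z.png

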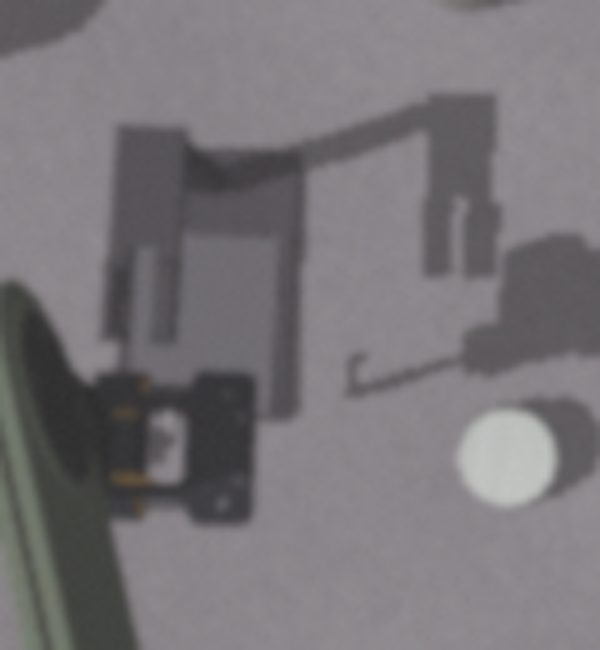

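Run:
```python
from h import *
q=lambda x,y:(230+x/4-.38,150+y/4-.38)
k=lambda x,y:(215+x/5-.4,160+y/5-.4)
for p in((315,330),(318,400),(321,430)):
    o,d=ray("side",*q(*p));print("shaft",o+d*((.2127-o[1])/d[1]))
for p in((286,408),(287,420),(297,425)):
    o,d=ray("side",*q(*p));print("tip",o+d*((.2127-o[1])/d[1]))
print("fork top/top",[onz("top",k(*p),.19)[:2] for p in((102,338),(178,343),(132,338),(155,343),(115,127),(188,127))])
print("slot end",onz("top",k(147,245),.19))
print("fork side",[onz("side",q(*p),.19)[:2] for p in((222,296),(254,275),(65,243),(103,213),(172,265),(195,245),(232,290),(250,272))])
```

```text
shaft [0.3995 0.2127 0.1843]
shaft [0.399  0.2127 0.1325]
shaft [0.3976 0.2127 0.11  ]
tip [0.4218 0.2127 0.116 ]
tip [0.4215 0.2127 0.1067]
tip [0.4145 0.2127 0.106 ]
fork top/top [array([0.4544, 0.2315]), array([0.4513, 0.1907]), array([0.4542, 0.2154]), array([0.4514, 0.203 ]), array([0.5682, 0.2267]), array([0.5677, 0.187 ])]
slot end [0.5039 0.2082 0.19  ]
fork side [array([0.4579, 0.2197]), array([0.4531, 0.1941]), array([0.5683, 0.2254]), array([0.568 , 0.1893]), array([0.5   , 0.2105]), array([0.4999, 0.1876]), array([0.4561, 0.2122]), array([0.4568, 0.1929])]
```

The rod is out of the fork and upright (shaft at side zoomed (316,380)); the empty fork and its slot are visible. Next I go to the tank and lower the hook on the -x side of the bail.

Run:
```python
from h import *
p=np.array(telemetry.current_eef_pos()); p[2]=.30
env.move_straight(p,feed=.25)
env.reach([0.485,-0.1608,.30],ori(TY)); st("over")
env.move_straight([0.485,-0.1608,.22],feed=.15)
im=shot("side","s3");zoom(im,270,100,390,220,"s3z",5)
im=shot("top","t3");zoom(im,330,130,430,250,"t3z",5)
st("low")
```

```text
over t9.60 tcp [ 0.4849 -0.1597  0.2994] F [-0.0004  0.2023 -1.3219] op 0.0218
low t10.47 tcp [ 0.4861 -0.1612  0.2217] F [-0.2006  0.0085 -1.2701] op 0.0215
```

View pics/s3z.png

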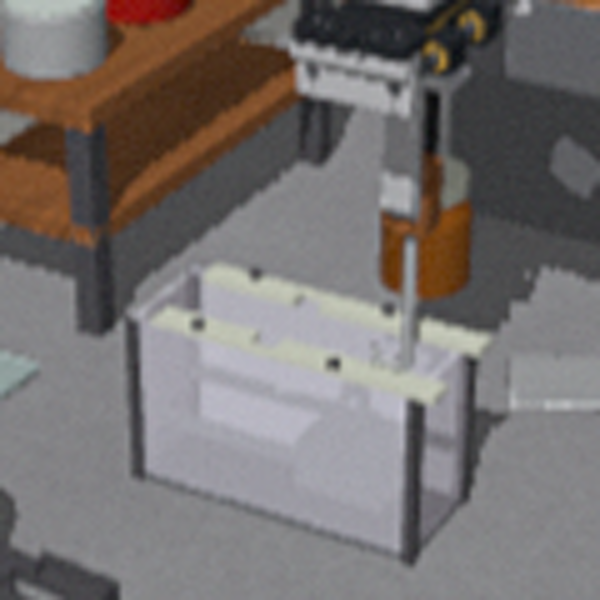

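View pics/t3z.png

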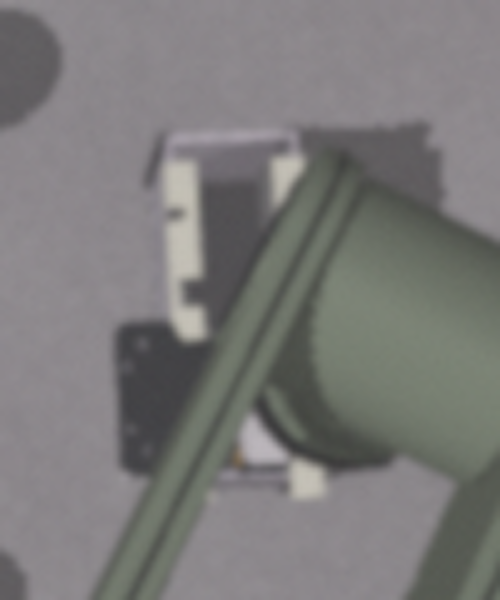

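The side view shows the hook between the strips, over the slot near zoomed (395,360). The bail peak is at about (352,390). I lower it in steps while watching the force.

Run:
```python
from h import *
f0=F()
for z in(.205,.19,.176):
    env.move_straight([0.4855,-0.1605,z],ori(TY),feed=.1); d=F(3)-f0; print(z,d)
    if np.linalg.norm(d)>3: break
im=shot("side","s4");cv2.imwrite("pics/s4z.png",cv2.resize(im[140:220,310:380],None,fx=8,fy=8,interpolation=2))
st()
```

```text
0.205 [0.0404 0.2865 0.0344]
0.19 [0.693  0.2806 0.1222]
0.176 [ 0.3623  0.6445 -0.1279]
 t11.72 tcp [ 0.4857 -0.1606  0.1764] F [ 0.1668 -0.4053 -1.3473] op 0.0220
```

View pics/s4z.png

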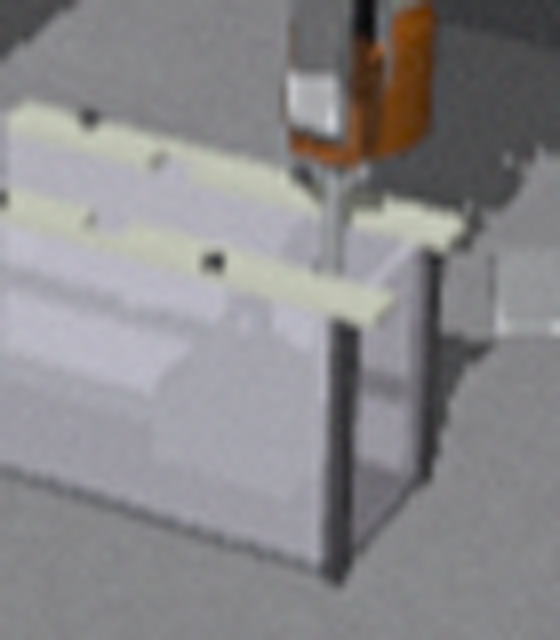

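Run:
```python
from h import *
f0=F()
for x in(.493,.50,.505,.5095):
    env.move_straight([x,-0.1605+.027*(x-.4857),.176],ori(TY),feed=.05); d=F(4)-f0; print(x,d)
    if np.linalg.norm(d)>3: break
p=np.array(telemetry.current_eef_pos())
x,y=.5095,-.1600
for z in np.arange(.182,.2131,.004):
    env.move_straight([x,y,z],ori(TY),feed=.04); d=F(5)-f0; print("z %.3f"%z,d)
    if d[2]<-1.2 or np.linalg.norm(d)>6: break
st()
im=shot("side","s5");cv2.imwrite("pics/s5z.png",cv2.resize(im[120:220,290:380],None,fx=6,fy=6,interpolation=2))
```

```text
0.493 [-0.3945  0.3398 -0.1763]
0.5 [ 0.2334  0.3209 -0.7626]
0.505 [ 0.1377  0.71   -0.2183]
0.5095 [ 0.1308  0.1663 -0.6472]
z 0.182 [-0.2681  0.2565 -0.6598]
z 0.186 [ 0.0322  0.3344 -0.2583]
z 0.190 [ 0.2573  0.4924 -0.4147]
z 0.194 [-0.3832  0.8548 -0.6856]
z 0.198 [ 0.0245  0.1767 -2.0362]
 t14.97 tcp [ 0.5094 -0.1599  0.1978] F [-0.0261 -0.1682 -3.127 ] op 0.0216
```

View pics/s5z.png

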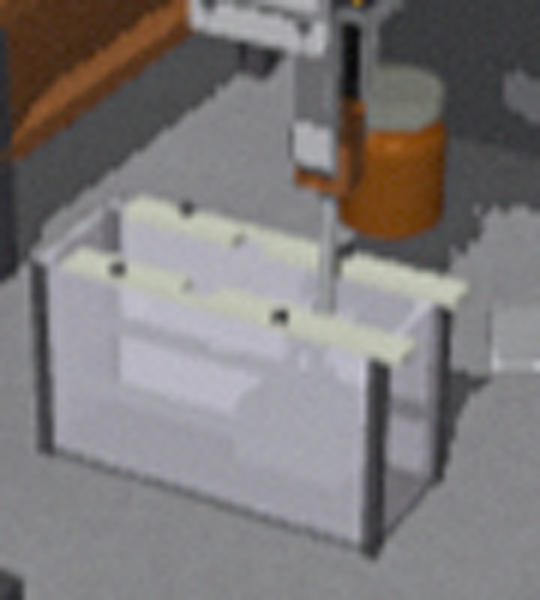

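Run:
```python
from h import *
x,y=.5095,-.1600
for z in(.203,.210,.22):
    env.move_straight([x,y,z],ori(TY),feed=.03); print("z %.3f"%z,F(6))
im=shot("side","s6");cv2.imwrite("pics/s6z.png",cv2.resize(im[120:220,290:380],None,fx=6,fy=6,interpolation=2))
st()
```

```text
z 0.203 [-0.0209  0.0716 -3.0563]
z 0.210 [ 0.3011  0.0452 -3.0047]
z 0.220 [-0.0691  0.0765 -3.0792]
 t16.63 tcp [ 0.5093 -0.1599  0.2198] F [-0.1055 -0.1676 -3.3995] op 0.0217
```

View pics/s6z.png

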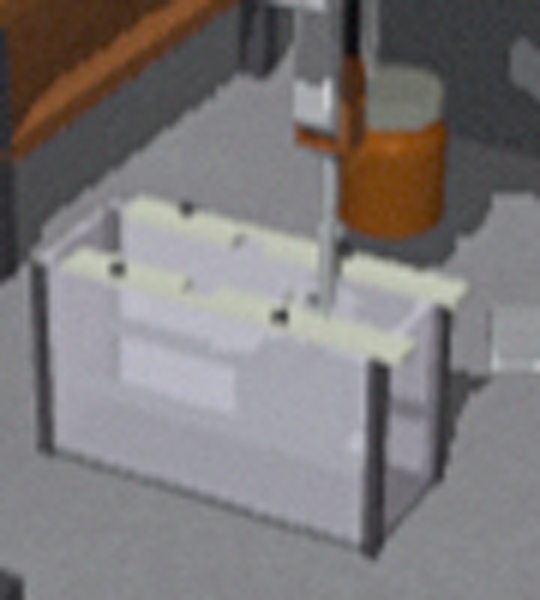

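The basket is on the hook (side view: the box bottom has risen and the load holds steady at about 1.7 N). I keep raising it until the bar meets the strips.

Run:
```python
from h import *
x,y=.5095,-.1600
env.move_straight([x,y,.246],ori(TY),feed=.03); f0=F(10); print(f0)
for z in np.arange(.248,.2701,.0015):
    env.move_straight([x,y,z],ori(TY),feed=.02); d=F(6)-f0; print("z %.4f"%z,telemetry.current_eef_pos()[2],d)
    if d[2]<-1.8: break
st()
im=shot("side","s7");cv2.imwrite("pics/s7z.png",cv2.resize(im[120:220,290:380],None,fx=6,fy=6,interpolation=2))
```

```text
[-0.2347 -0.0953 -3.1254]
z 0.2480 0.24808169705334324 [ 0.2573 -0.0643 -0.1149]
z 0.2495 0.24956174456305374 [ 0.2015 -0.1888 -0.0915]
z 0.2510 0.251041249219141 [ 0.6289  0.2168 -0.051 ]
z 0.2525 0.252533647605845 [ 0.5937 -0.0626  0.0025]
z 0.2540 0.2540266139822362 [0.4221 0.0289 0.0826]
z 0.2555 0.2555308849212177 [0.1861 0.1291 0.4379]
z 0.2570 0.2570337415346561 [ 0.2018  0.0555 -0.1122]
z 0.2585 0.25854334069577933 [0.2502 0.3853 0.3466]
z 0.2600 0.25955601129794637 [ 0.2467 -0.0996 -1.8246]
 t21.05 tcp [ 0.5093 -0.1599  0.2596] F [-0.1319 -0.2522 -5.5399] op 0.0217
```

View pics/s7z.png

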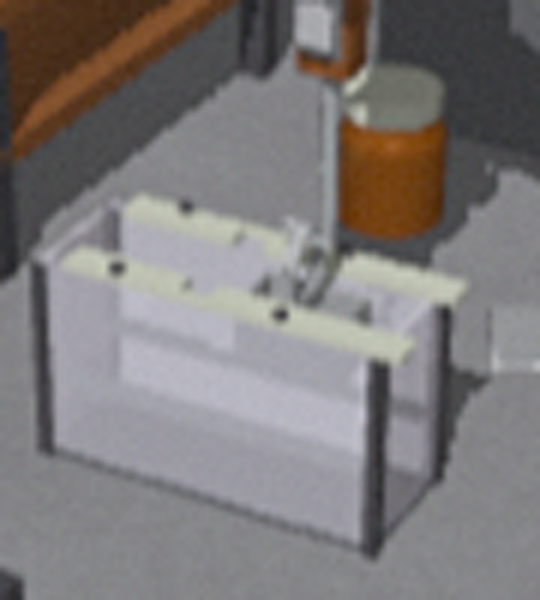

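Contact at TCP z 0.2595: the bar is under the strips and the bail is visible at zoomed (320,255). I slide towards +x under about 2 N of extra pull.

```bash
cat > slide.py <<'E'
from h import *
import sys
x0,y0=.5095,-.1600
s=float(sys.argv[1]); smax=float(sys.argv[2]); base=-3.12; z=float(sys.argv[3])
low=0
while s<smax-1e-6:
    s+= .004 if s<.028 else .0015
    env.move_straight(np.r_[(np.array([x0,y0,0])+s*yv(TY))[:2],z],ori(TY),feed=.02)
    f=F(5); print("s %.4f"%s,"z %.4f"%telemetry.current_eef_pos()[2],f)
    d=f[2]-base
    if d<-7 or np.hypot(f[0],f[1])>5: print("STOP hard");break
    if s>.02 and d>-0.8:
        low+=1
        if low>=2: print("free?");break
    else: low=0
    if d>-1.2 and s<.02 : z+=.0004
    if d<-4: z-=.0004
print("z",z);st()
im=shot("side","s8_%d"%(s*1e4));cv2.imwrite("pics/s8z.png",cv2.resize(im[120:220,290:380],None,fx=6,fy=6,interpolation=2))
E
python3 slide.py 0 0.07 .2602
```

```text
s 0.0040 z 0.2600 [-0.9039  0.1152 -5.8499]
s 0.0080 z 0.2602 [-0.215   0.2515 -7.0436]
s 0.0120 z 0.2602 [-0.8217  0.1436 -6.5126]
s 0.0160 z 0.2603 [-0.5967 -0.695  -6.3816]
s 0.0200 z 0.2603 [-0.7605 -0.1447 -6.5018]
s 0.0240 z 0.2603 [-0.8385 -0.0853 -6.5361]
s 0.0280 z 0.2603 [-0.675  -0.0791 -6.4206]
s 0.0295 z 0.2601 [-1.3329 -0.3192 -6.4743]
s 0.0310 z 0.2602 [-1.2127  0.0619 -6.4075]
s 0.0325 z 0.2602 [-0.8507 -0.1893 -6.5807]
s 0.0340 z 0.2602 [-0.5811  0.2506 -6.2183]
s 0.0355 z 0.2602 [-0.8593  0.1118 -6.4161]
s 0.0370 z 0.2602 [-1.0115 -0.3932 -6.6392]
s 0.0385 z 0.2602 [-0.8294 -0.3761 -6.7806]
s 0.0400 z 0.2602 [-0.653  -0.0854 -6.3956]
s 0.0415 z 0.2616 [ 0.175   0.0225 -3.0447]
s 0.0430 z 0.2605 [-0.1759 -0.1996 -3.0817]
free?
z 0.2602
 t27.55 tcp [ 0.5527 -0.1589  0.2605] F [ 0.0894  0.2636 -2.8342] op 0.0219
```

View pics/s8z.png

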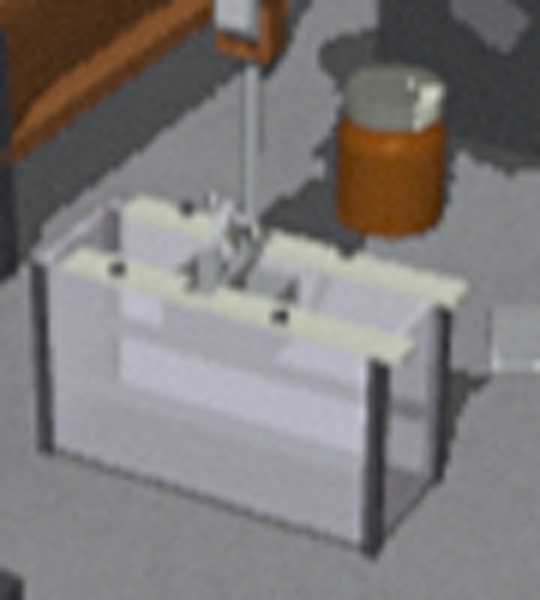

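The load fell from 6.4 N to 3.0 N at s = 41.5 mm, so the bar is in the notch (zoomed about (215,275)). I lift in small steps.

Run:
```python
from h import *
x0,y0=.5095,-.1600
xy=(np.array([x0,y0,0])+.0442*yv(TY))[:2]
env.move_straight(np.r_[xy,.2605],ori(TY),feed=.02); print(F(5))
ok=True
for z in np.arange(.262,.2761,.0015):
    env.move_straight(np.r_[xy,z],ori(TY),feed=.02); f=F(4); print("z %.4f"%z,f)
    if f[2]<-6 or np.hypot(f[0],f[1])>3: ok=False;print("stop");break
if ok:
    for z in(.29,.32,.345):
        env.move_straight(np.r_[xy,z],ori(TY),feed=.05); f=F(4); print("z %.4f"%z,f)
        if f[2]<-6: break
st()
im=shot("side","s9");cv2.imwrite("pics/s9z.png",cv2.resize(im[90:220,280:390],None,fx=5,fy=5,interpolation=2))
```

```text
[ 0.0425 -0.1926 -2.8549]
z 0.2620 [ 0.1082 -0.2959 -2.9066]
z 0.2635 [ 0.0972  0.0932 -3.2348]
z 0.2650 [-0.318  -0.2959 -2.8901]
z 0.2665 [-0.2133  0.2419 -3.1055]
z 0.2680 [ 0.3443  0.0923 -3.7173]
z 0.2695 [ 0.1473 -0.1252 -3.142 ]
z 0.2710 [ 0.2438 -0.1625 -2.7271]
z 0.2725 [ 0.3793  0.1346 -3.0387]
z 0.2740 [-0.2592 -0.1994 -3.3956]
z 0.2755 [ 0.1167  0.2093 -3.2426]
z 0.2900 [ 0.2505 -0.201  -3.1356]
z 0.3200 [ 0.0133 -0.2242 -3.1622]
z 0.3450 [ 0.0443  0.0382 -3.5218]
 t33.23 tcp [ 0.5535 -0.1587  0.3447] F [-0.2554 -0.317  -2.9633] op 0.0215
```

View pics/s9z.png

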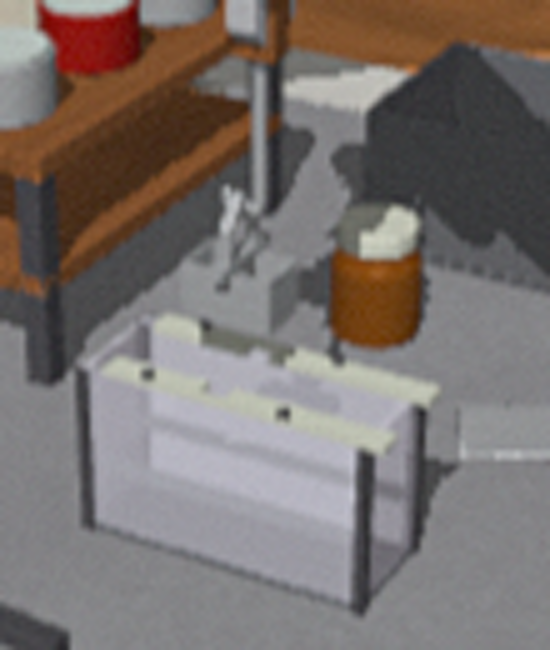

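The basket hangs level and clear above the tank (zoomed about (240,270)). I carry it slowly to the -x side of the stand.

Run:
```python
from h import *
e=SEAT-0.085*yv(SY)+[0,0,.013]
env.move_straight([e[0],e[1],.335],ori(SY),feed=.09)
env.pause(.4)
env.move_straight([e[0],e[1],e[2]+.011],ori(SY),feed=.06)
env.pause(.5);st()
im=shot("side","s10");cv2.imwrite("pics/s10z.png",cv2.resize(im[150:300,230:360],None,fx=4,fy=4,interpolation=2))
im=shot("top","t10");cv2.imwrite("pics/t10z.png",cv2.resize(im[160:290,215:335],None,fx=5,fy=5,interpolation=2))
```

```text
t41.09 tcp [0.3887 0.2129 0.214 ] F [ 0.2295 -0.2207 -2.9738] op 0.0222
```

View pics/s10z.png

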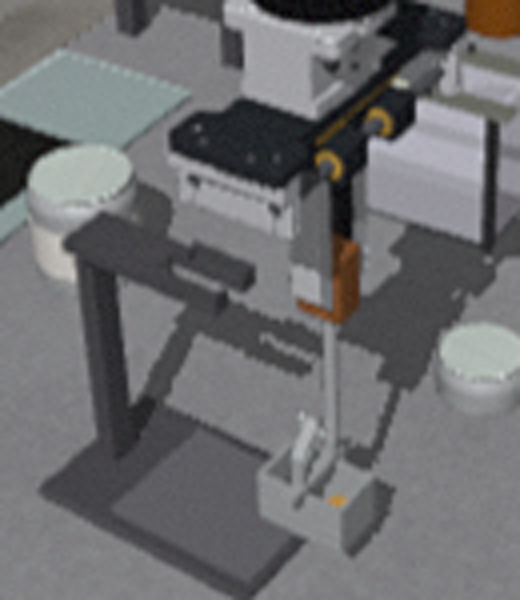

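View pics/t10z.png

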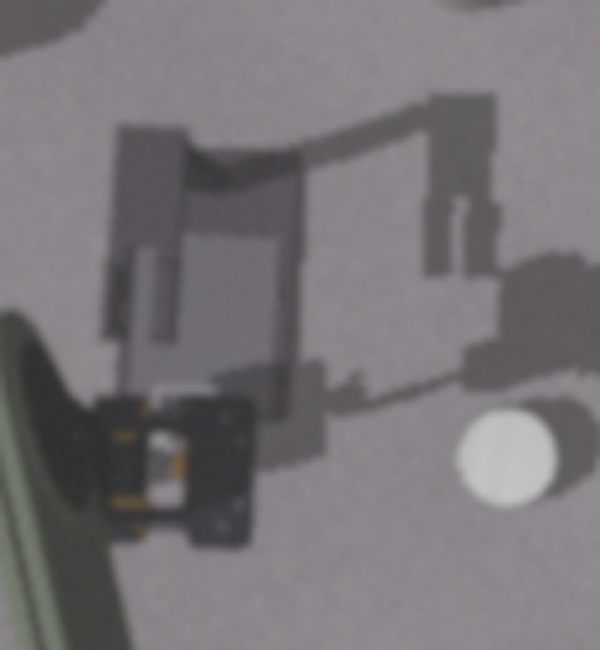

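The basket hangs level on the hook in front of the fork (side zoomed (320,500)). I move it in and lower it onto the cradle.

Run:
```python
from h import *
g=SEAT+[0,0,.013]
env.move_straight(g-.03*yv(SY)+[0,0,.011],ori(SY),feed=.05); print(F())
env.move_straight(g+[0,0,.011],ori(SY),feed=.04); env.pause(.3);print(F())
for dz in(.008,.006,.004,.003,.002,.001,0,-.001,-.002):
    env.move_straight(g+[0,0,dz],ori(SY),feed=.02); f=F(4); print(dz,telemetry.current_eef_pos(),f)
    if f[2]>0: break
st()
im=shot("side","s11");cv2.imwrite("pics/s11z.png",cv2.resize(im[150:300,230:360],None,fx=4,fy=4,interpolation=2))
```

```text
[ 0.0839 -0.0385 -3.4067]
[ 0.3482  0.1317 -2.9692]
0.008 [0.4736 0.2108 0.2108] [-0.4272  0.5347 -2.9492]
0.006 [0.4736 0.2108 0.2089] [-0.1995  0.1815 -3.075 ]
0.004 [0.4736 0.2108 0.2069] [ 0.2501  0.1619 -2.9687]
0.003 [0.4737 0.2108 0.206 ] [-0.2285  0.1884 -3.0532]
0.002 [0.4737 0.2108 0.205 ] [-0.5392 -0.1378 -3.0305]
0.001 [0.4737 0.2108 0.2039] [-0.0281 -0.0252 -2.9535]
0 [0.4737 0.2108 0.203 ] [ 0.2102  0.2412 -2.7859]
-0.001 [0.4737 0.2108 0.2029] [-3.0331 -1.1092  4.5914]
 t46.48 tcp [0.4737 0.2108 0.2029] F [-3.2673 -0.9439  5.4948] op 0.0218
```

View pics/s11z.png

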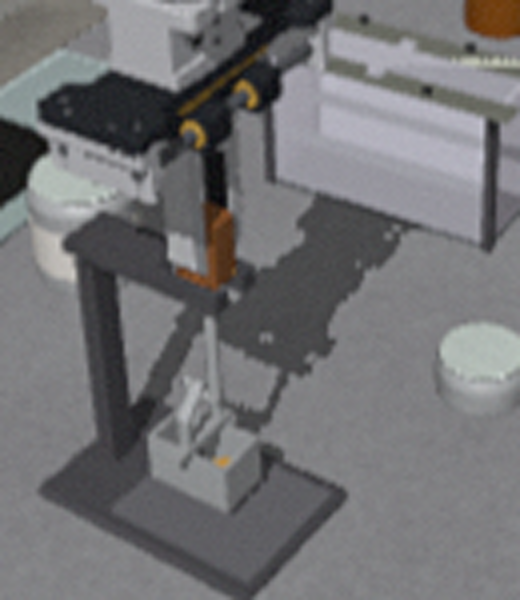

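Run:
```python
from h import *
g=SEAT+[0,0,.013]
env.move_straight(g+[0,0,-.0001],ori(SY),feed=.02); print(F())
env.set_gripper(.045); st("open")
env.move_straight(g+[0,0,.04],feed=.06); env.move_straight(g+[0,0,.14],feed=.2); env.pause(.5);st()
im=shot("side","s12");cv2.imwrite("pics/s12z.png",cv2.resize(im[150:300,230:360],None,fx=4,fy=4,interpolation=2))
im=shot("top","t12");cv2.imwrite("pics/t12z.png",cv2.resize(im[160:290,215:335],None,fx=5,fy=5,interpolation=2))
```

```text
[-1.2585  0.1577  1.1855]
open t47.51 tcp [0.4737 0.2108 0.2029] F [ 0.1822  0.0831 -0.0948] op 0.0450
 t49.56 tcp [0.4736 0.2108 0.3427] F [-0.3137  0.0244  0.0448] op 0.0450
```

View pics/s12z.png

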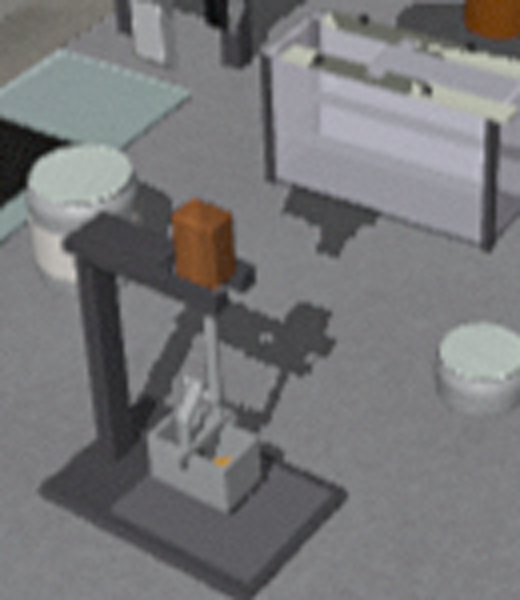

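View pics/t12z.png

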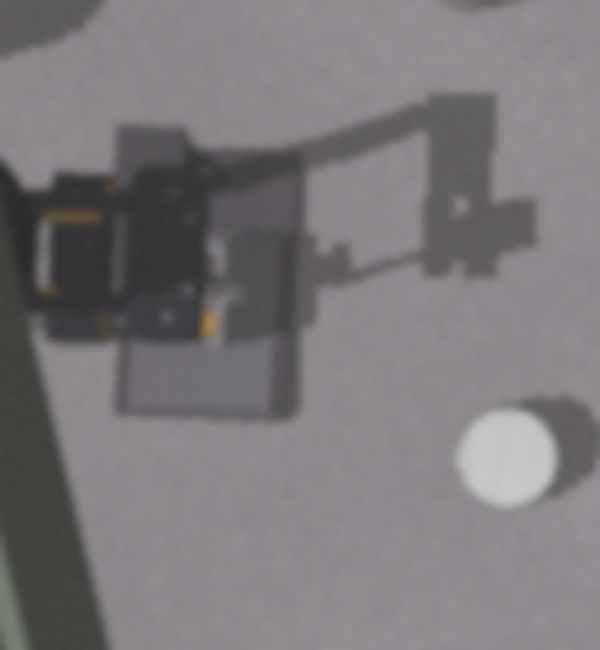

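The rod is seated and upright (handle at zoomed (205,245)) and the basket hangs level with the gripper clear. One stillness check, then I hand in.

Run:
```python
from h import *
a=shot("side","s13").astype(int);env.pause(.4);b=shot("side","s14").astype(int);s0=cv2.imread("pics/side0.png").astype(int)
print("motion px",(np.abs(a-b)[190:300,240:320].max(2)>40).sum(), "vs start handle",(np.abs(b-s0)[195:230,265:295].max(2)>50).sum())
for n,(x0,y0,x1,y1) in dict(ink=(232,182,270,206),tin=(335,228,365,255),bottle=(145,235,190,312),jar=(343,130,368,160),brayer=(212,320,298,380),knife=(370,168,415,186)).items():
    print(n,(np.abs(b-s0)[y0:y1,x0:x1].max(2)>50).sum())
env.finish_job();print(telemetry.current_time_s())
```

```text
motion px 0 vs start handle 0
ink 0
tin 0
bottle 0
jar 46
brayer 0
knife 513
the job is handed in; nothing more can be done
the job is handed in; nothing more can be done
```

```bash
python3 -c "
import cv2,numpy as np
a=cv2.imread('pics/side0.png')[120:200,335:435];b=cv2.imread('pics/s14.png')[120:200,335:435]
cv2.imwrite('pics/cmp.png',cv2.resize(np.hstack([a,b]),None,fx=4,fy=4))"
```

```text
(no output)
```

View pics/cmp.png

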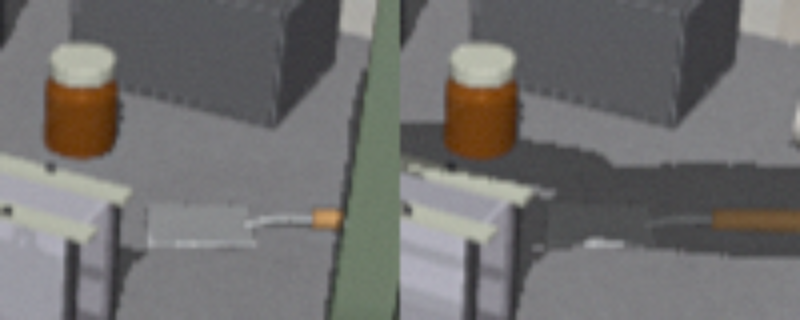

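The rod is back in the stand's cradle with the basket hanging on its hook. I handed the job in at about 50 s, but the interface gives no verdict.

- **In the tank:** I hooked the bail, which added about 1.7 N, and raised the basket until its bar met the strips. I then slid it 41.5 mm under about 3.4 N of extra pull, until the load dropped back to the basket's own weight at the notch. From there it lifted out freely. The wrist force stayed below about 7.1 N in the tank, and the basket looked level in the pictures I checked.
- **Back in the stand:** the rod touched down at the same height I picked it up from (TCP z 0.2029 m). That last lowering step pressed on the cradle with about 5 N, and I eased it off before opening the gripper. I then pulled the gripper 14 cm up, clear of everything.
- **Last checks:** two side views 0.4 s apart showed no motion. The handle matched its starting picture, and the ink can, tin, bottle and brayer showed no change.
- **Check that disagreed:** the picture comparison flagged the jar (46 px) and the knife (513 px). Side by side, both sit where they were at the start, and the difference is the arm's shadow plus the arm no longer hiding the knife's handle.

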